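# Hang the round filter in the gap on the display rail

## Task

Of the two filters hanging on the little walnut stands, take the round one by the tab on top of its hanger, lift it off and hang it on the steel display rail, in the gap between the two pieces already hanging there. It should end up hooked over the rail, hanging straight and touching neither neighbour, and the two neighbours must stay on the rail where they are.

Things in the scene. Friction and masses are not known exactly. Their poses are not given: they have to be found in the camera images.
- filter_tab (a point): Centre of the black grip tab (14 mm in x, 24 in y, 44 high) on the hanger of the round green filter (ring 52 mm wide). z up, y along the stand's bar (12 mm thick). Bar centre 34 mm below this point; hanger: inverted V, 22 mm wide, peak 20 mm below, mouth 36 mm open downward. Lip on -x, ends 68 mm below; ring at x +16 to +24 mm, ends 116 mm below. 0.1-0.17 kg, balanced. Grip across x; lift off straight up.
- left_tab (a point): Left (+y) neighbour on the rail: square chrome mount plate, 50 mm wide, dark round centre, loose. Centre of the grip tab of its hanger, which is like the filter's: same sizes and axes, tab top 22 mm above this point, bar centre 34 mm below, plate on +x, ending 114 mm below.
- right_tab (a point): Right (-y) neighbour on the rail: round dark blank in an aluminium ring, 50 mm across, loose. Centre of the grip tab of its hanger, which is like the filter's: same sizes and axes, tab top 22 mm above this point. The two neighbours' tabs are 126 to 142 mm apart; the filter belongs about half-way between them.
- rail_mid (a point): Middle of the rail's level round steel bar, on its centre line, 105 mm above the counter (the stands' bars are as high). Bar 12 mm thick, 280 mm long along y, fixed, between posts 117 mm high; x is level across it, z up; turned up to 15 degrees. The gap is only near this point: it lies half-way between the neighbours.
Not all that is in view belongs to the job. Leave any yellow look-alike of the part that bears filter_tab alone.

How it is judged (in metres and radians):
On the way:
1. the round filter is lifted clear of its stand, above the rail (z of filter_tab in the frame of rail_mid above 0.07 m and distance of filter_tab from where it was at the start of the episode above 0.04 m), for 0.1 s.
At the end, for the whole second after the job is handed in: Round filter at rest on the rail, either way round: tab within 15 mm of the bar's middle plane, 24-42 mm above its centre line, 55-95 mm from each neighbour's tab, upright within 15 deg, square to the rail within 17 deg; neighbours' tabs within 15 mm of their start (x of filter_tab in the frame of rail_mid between -0.015 and 0.015 m and z of filter_tab in the frame of rail_mid between 0.024 and 0.042 m and horizontal distance between filter_tab and left_tab between 0.055 and 0.095 m and horizontal distance between filter_tab and right_tab between 0.055 and 0.095 m and angle between filter_tab's own z axis and vertical below 0.26 rad and angle between the y axis of filter_tab and the y axis of rail_mid, either way round below 0.3 rad and linear speed of filter below 0.03 m/s and distance of each of left_tab, right_tab from where it was at the start of the episode below 0.015 m); the robot touches nothing.
It fails at once if a neighbour is knocked off or pushed along: its tab moves more than 25 mm (distance of any of left_tab, right_tab from where it was at the start of the episode above 0.025 m).
It also fails if it takes over 48 s, if anything falls off the work surface, if the arm or the gripper's body presses on something with over 40 N, if the wrist force passes 120 N, or if a joint passes its speed limit or range.

## Robot

A 6-joint arm with a two-finger parallel gripper is mounted at the origin on the work surface. World frame = base frame: x ahead of the robot, y to its left, z up, the work surface at z = 0. Lengths are in mm, angles in rad, forces in N, time in s.
With the tool pointing down it reaches from about 300 to 775 mm from the base axis. Payload 14.6 kg.
Tool frame: the origin (TCP) lies at the very end of the fingers, on their centre line; the grasp point (between the pads) lies 19 mm behind it; z points along the fingers, y is the line along which they close (so a half turn about z gives the same grasp; the last joint's range is limited). The gripper opens to 94 mm and grips with 3 to 60 N. Pads are 16 mm wide; open, the fingers measure 119 mm over their backs; the gripper's body (75 mm by 177 mm) begins 78 mm behind the grasp point.
Start: joints at [1.233, 0.3, 1.521, -0, 1.321, -0.067], TCP at [147.124, 529.947, 205.446] pointing down, gripper open.
Joint ranges: [-3.03, 3.03], [-0.79, 2.21], [0.23, 2.52], [-1.04, 4.18], [0, 3.07], [-2.55, 2.55]. Speed limits (rad/s): [2.22, 2.22, 2.57, 3.14, 3.14, 3.14].

## Interface

Orientations are given as [roll, pitch, yaw] about the fixed x, y, z axes, in that order (R = Rz(yaw) Ry(pitch) Rx(roll)).
In Python, from cell import manip gives the robot as it stands. The module is installed in compiled form; this text tells all that it offers.
- The arm moves only by the shell command python3 -m inch 'ROWS' [FORCE]. ROWS is JSON, a list of rows, each an object of numbers: "gripper": the opening, from 0 (shut) to 1 (fully open); "dx", "dy", "dz": the shift along the world's x, y, z in m; "wx", "wy", "wz": the turn, a rotation vector about the world's x, y, z in degrees. A call has exactly 5 rows; each row is the pose to reach, as a shift and turn from the pose commanded when the call began; what a row does not reach only later rows make up. A row lasts 1/12 s, in which the tool goes at most 41.7 mm and 7.16 degrees, less where a joint would pass 70% of its speed; a pose out of reach is approached as far as the arm can. A call with a gripper value outside its range is refused whole. The fingers move at their own pace and stop on an object; FORCE is the grip in N (left out, the last holds). Time passes only in rows, so rows that repeat a pose let the fingers close, or fill a call up. It gives the time, the measured TCP pose, the force, the opening and the grip force at its end, in the units of the state.
- manip.read_state(): the state, without advancing time (a new reading comes with each control period).
- manip.camera(name): name is "scene" or "top" or "wrist"; returns the picture (420x560x3 uint8, blue, green, red); there is no depth.
- manip.camera_info(name): a dict with "camera_matrix" (3x3 intrinsics, pixels), "R" (3x3) and "t" (3): a world point X has camera coordinates R X + t; the wrist camera has in their place "tool_from_camera" (4x4, takes a point from camera to tool coordinates, whose origin is the TCP and whose axes are the flange's). Camera axes: x right, y down, z forward; pixel columns grow to the right and rows downward; lengths in mm; the calibration is good to about 2 mm. A picture is of the moment at which its call begins: read the wrist's pose just before it. camera_info takes no time and is no camera call.
- manip.sign_off(): hands the job in; it is judged then, once.
The state is a dict: "clock": time; "joints": joint angles; "qd": joint speeds; "effort": joint torques, N m; "eef_pos": TCP position; "eef_rot": TCP orientation; "wrist_force": force on the tool from outside, world axes, zero at the start; "moment": the same for the moment, N m; "finger_gap": finger opening in mm; "finger_force": force on a finger pad.
Only numpy, scipy, OpenCV 4.12 (cv2) and the standard library are available. Lean on these libraries where they do the work, as an engineer would, in place of code of your own. Each camera call takes 0.05 s, during which the arm holds its last target. There are 200 camera calls.

## Working session

There is one attempt and no reset: what is moved stays moved. The work goes in short steps, Python scripts to look and compute and a shell command to move; the robot and the scene stay as the last step left them, time stands still between calls to the robot, and variables do not carry over. Pictures are saved under pics/ and viewed, at most 10 in all, crops included, and the job is handed in when it is done.

```bash
mkdir -p pics
python3 - <<'E'
from cell import manip
import cv2,numpy as np
for n in("scene","top"):
    im=manip.camera(n);cv2.imwrite(f"pics/{n}0.png",im)
    i=manip.camera_info(n);print(n,np.round(i["camera_matrix"],1).tolist(),np.round(i["R"],4).tolist(),np.round(i["t"],1).tolist())
print(manip.camera_info("wrist"));print(manip.read_state())
E
```

```text
scene [[394.4, 0.0, 275.1], [0.0, 394.4, 212.9], [0.0, 0.0, 1.0]] [[-0.1672, 0.9859, 0.0051], [0.8208, 0.142, -0.5532], [-0.5461, -0.0883, -0.833]] [-22.3, -354.7, 1209.9]
top [[398.0, 0.0, 271.3], [0.0, 398.0, 206.9], [0.0, 0.0, 1.0]] [[-0.0094, -0.9999, -0.0083], [-0.991, 0.0105, -0.1337], [0.1338, 0.007, -0.991]] [91.5, 500.5, 877.8]
{'camera_matrix': array([[353.78210217,   0.        , 276.30993965],
       [  0.        , 353.78210217, 207.11777816],
       [  0.        ,   0.        ,   1.        ]]), 'tool_from_camera': array([[-2.63321491e-04, -9.68099906e-01, -2.50564370e-01,
         7.26191992e+01],
       [ 9.99999954e-01, -2.17060450e-04, -2.12261933e-04,
        -7.34780789e-01],
       [ 1.51103142e-04, -2.50564414e-01,  9.68099918e-01,
        -1.79187254e+02],
       [ 0.00000000e+00,  0.00000000e+00,  0.00000000e+00,
         1.00000000e+00]])}
{'clock': 0.1, 'joints': array([ 1.23335531e+00,  3.00401299e-01,  1.52149601e+00,  4.77631441e-06,
        1.32073033e+00, -6.65785565e-02]), 'qd': array([ 6.95657317e-04, -6.64874588e-05, -2.61032875e-03,  1.86457313e-03,
       -3.78998993e-04, -4.62274243e-04]), 'effort': array([ 2.63386770e-03, -5.32638574e+01, -3.53286481e+01,  7.10228132e-02,
        2.35117658e-02,  7.91402613e-06]), 'eef_pos': array([147.07189272, 529.72833471, 204.96061487]), 'eef_rot': array([-3.14056027e+00, -7.34728674e-05,  2.87072897e+00]), 'wrist_force': array([ 0.15336341, -0.63813616, -0.11729329]), 'moment': array([ 0.0190806 ,  0.02904401, -0.05039598]), 'finger_force': 0.0, 'finger_gap': 94.18006457338433}
```

View pics/scene0.png

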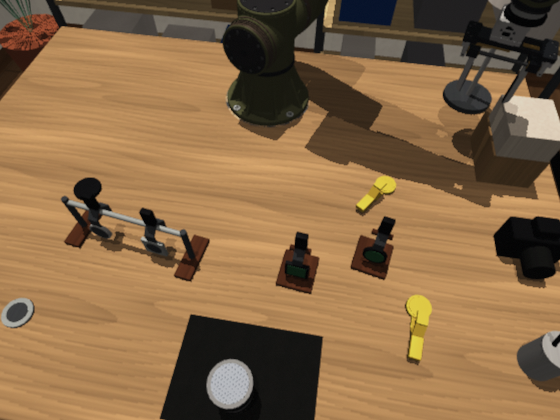

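View pics/top0.png

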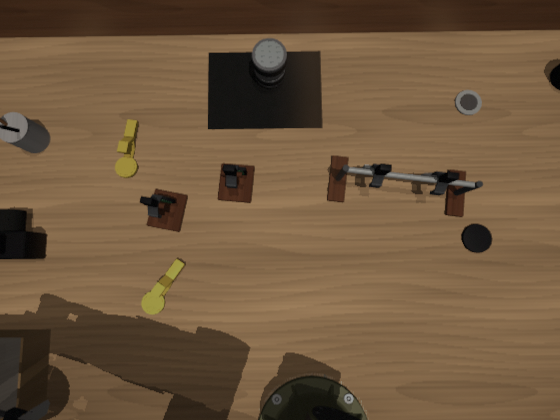

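Run:
```python
import cv2,numpy as np
s=cv2.imread("pics/scene0.png");t=cv2.imread("pics/top0.png")
f=lambda im,x,y,w,h,W,H:cv2.resize(im[y:y+h,x:x+w],(W,H),interpolation=cv2.INTER_CUBIC)
g=lambda im:(255*(im/255.)**.5).astype('uint8')
# left column scene: rail 50..220 x165..285 ; stands 265..405 x 205..300
a=f(s,50,170,160,120,400,300);b=f(s,265,205,140,105,400,300)
c=f(t,320,140,170,127,400,300);d=f(t,120,130,140,105,400,300)
cv2.imwrite("pics/crop1.png",g(np.vstack([np.hstack([a,b]),np.hstack([c,d])])))
```

```text
(no output)
```

View pics/crop1.png

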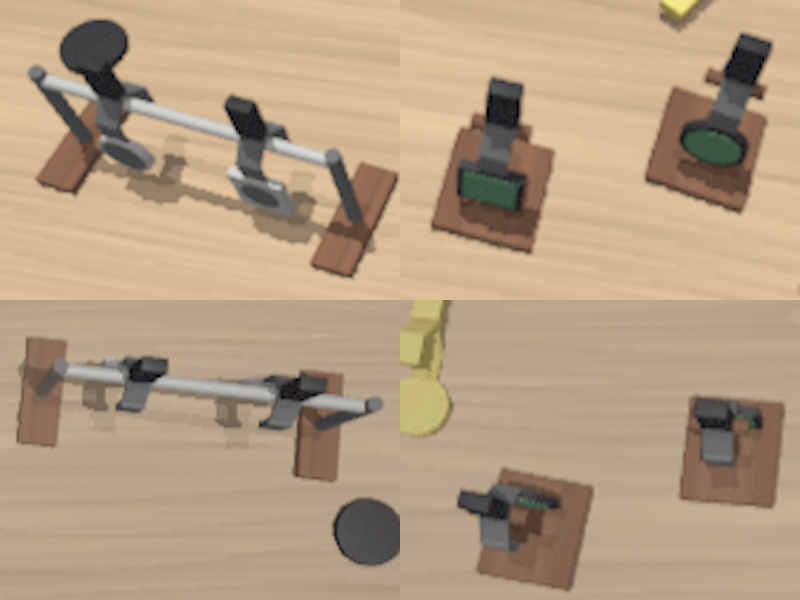

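```bash
cat > h.py <<'E'
from cell import manip
import numpy as np,cv2
I={n:manip.camera_info(n) for n in("scene","top")}
def ray(n,p):
    i=I[n];R=np.array(i["R"]);t=np.array(i["t"])
    d=R.T@np.linalg.solve(i["camera_matrix"],[p[0],p[1],1]);return -R.T@t,d/np.linalg.norm(d)
def plane(n,p,z):
    o,d=ray(n,p);return o+d*(z-o[2])/d[2]
def tri(ps,pt):
    A=np.zeros((3,3));b=np.zeros(3);r=[ray("scene",ps),ray("top",pt)]
    for o,d in r:
        M=np.eye(3)-np.outer(d,d);A+=M;b+=M@o
    X=np.linalg.solve(A,b);return X,np.linalg.norm((np.eye(3)-np.outer(r[0][1],r[0][1]))@(X-r[0][0]))
def wray(s,p):
    from scipy.spatial.transform import Rotation as Ro
    i=manip.camera_info("wrist");T=i["tool_from_camera"];R=Ro.from_euler('xyz',s["eef_rot"]).as_matrix()
    d=R@T[:3,:3]@np.linalg.solve(i["camera_matrix"],[p[0],p[1],1]);return np.array(s["eef_pos"])+R@T[:3,3],d
def wplane(s,p,z):
    o,d=wray(s,p);return o+d*(z-o[2])/d[2]
E
python3 - <<'E'
from h import *
np.set_printoptions(precision=1,suppress=True)
a=lambda x,y:(50+.4*x,170+.4*y)
b=lambda x,y:(265+.35*x,205+.35*y)
c=lambda x,y:(320+.425*x,140+.4233*y)
d=lambda x,y:(120+.35*x,130+.35*y)
for n,p,q in[("ftab",b(346,60),d(83,202)),("sqtab",b(105,102),d(313,114)),("ltab",a(245,117),c(148,68)),("rtab",a(103,80),c(298,88)),("railR",a(37,73),c(373,105)),("railL",a(333,158),c(60,67)),("disc",a(95,47),(477,238))]:
    print(n,*tri(p,q), plane("top",q,139))
print("bar", plane("top",c(180,82),105),plane("top",c(270,93),105),plane("scene",a(140,103),105),plane("scene",a(220,128),105))
E
```

```text
ftab [502.1 332.6 142.3] 0.6777803904203902 [502.5 334.3 139. ]
sqtab [564.1 170.3 141.8] 0.12092167634968906 [564.7 170.7 139. ]
ltab [ 562.6 -142.5  143. ] 0.3830040873729037 [ 563.5 -143.3  139. ]
rtab [ 544.8 -273.3  138.1] 0.8365731990182035 [ 544.4 -272.   139. ]
railR [ 533.5 -348.8  114.6] 0.5109112529666914 [ 528.8 -335.5  139. ]
railL [571.4 -72.1 113. ] 0.42462409461608086 [565.2 -66.9 139. ]
disc [ 426.9 -391.2    3.8] 1.0021524137687567 [ 420.3 -323.9  139. ]
bar [ 558.1 -181.1  105. ] [ 547.1 -261.5  105. ] [ 542.4 -255.1  105. ] [ 555.  -178.3  105. ]
```

Candidates for the target: the round green filter at scene (375,255) with its tab at (386,226), the square green one at (298,270), and the yellow look-alikes at (378,192) and (420,325). The disc at (88,188) lies flat on the table. The crop confirms that the right-hand hanging piece is the round green filter. On the rail, the round blank is the right neighbour and the square chrome plate the left. I'll move above the filter now.

```bash
python3 -m inch '[{"dx":0.03,"dy":-0.015,"dz":0.01,"wz":-6,"gripper":1},{"dx":0.06,"dy":-0.03,"dz":0.03,"wz":-12,"gripper":1},{"dx":0.095,"dy":-0.05,"dz":0.04,"wz":-18,"gripper":1},{"dx":0.13,"dy":-0.07,"dz":0.05,"wz":-24,"gripper":1},{"dx":0.16,"dy":-0.09,"dz":0.05,"wz":-30,"gripper":1}]' && python3 -m inch '[{"dx":0.03,"dy":-0.015,"wz":-6,"gripper":1},{"dx":0.06,"dy":-0.03,"wz":-12,"gripper":1},{"dx":0.095,"dy":-0.05,"wz":-18,"gripper":1},{"dx":0.13,"dy":-0.07,"wz":-24,"gripper":1},{"dx":0.16,"dy":-0.09,"wz":-30,"gripper":1}]' && python3 -m inch '[{"dx":0.01,"dy":-0.005,"wz":-6,"gripper":1},{"dx":0.02,"dy":-0.01,"wz":-12,"gripper":1},{"dx":0.03,"dy":-0.015,"wz":-18,"gripper":1},{"dx":0.035,"dy":-0.017,"wz":-24,"gripper":1},{"dx":0.035,"dy":-0.017,"wz":-28,"gripper":1}]' && python3 -m inch '[{"gripper":1},{"gripper":1},{"gripper":1},{"gripper":1},{"gripper":1}]'
python3 - <<'E'
from h import *
s=manip.read_state();im=manip.camera("wrist")
cv2.imwrite("pics/w1.png",im);np.save("w1.npy",np.r_[s["eef_pos"],s["eef_rot"]]);print(s["eef_pos"],s["eef_rot"],s["joints"])
E
```

```text
[147.07189272 529.72833471 204.96061487] [-3.14056027e+00 -7.34728674e-05  2.87072897e+00] [ 1.23335531e+00  3.00401299e-01  1.52149601e+00  4.77631441e-06
  1.32073033e+00 -6.65785565e-02]validation failed for argument at $[0]...
```

View pics/w1.png

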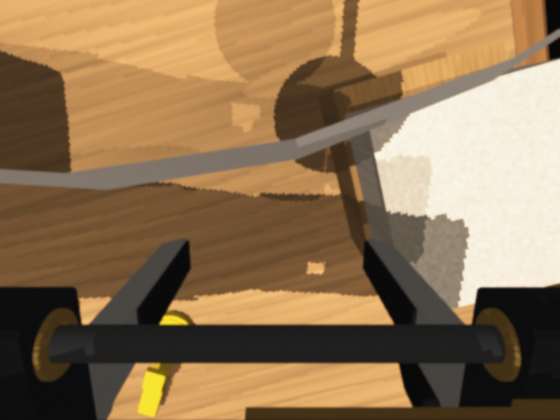

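The first wrist picture is from the start pose: white box at right (480,180), grey cable across the middle, yellow look-alike at (160,370). The rows were refused, so I'll try giving every field.

```bash
python3 -m inch '[{"dx":0.03,"dy":-0.015,"dz":0.01,"wx":0.0,"wy":0.0,"wz":-6.0,"gripper":1.0},{"dx":0.06,"dy":-0.03,"dz":0.03,"wx":0.0,"wy":0.0,"wz":-12.0,"gripper":1.0},{"dx":0.095,"dy":-0.05,"dz":0.04,"wx":0.0,"wy":0.0,"wz":-18.0,"gripper":1.0},{"dx":0.13,"dy":-0.07,"dz":0.05,"wx":0.0,"wy":0.0,"wz":-24.0,"gripper":1.0},{"dx":0.16,"dy":-0.09,"dz":0.05,"wx":0.0,"wy":0.0,"wz":-30.0,"gripper":1.0}]'
```

```text
clock: 0.57
eef_pos: [309.1, 439.1, 257.3]
eef_rot: [3.139, -0.0, 2.342]
wrist_force: [0.4, -0.9, -0.3]
finger_gap: 93.8
finger_force: 0.0
```

```bash
python3 -m inch '[{"dx":0.03,"dy":-0.015,"dz":0,"wx":0,"wy":0,"wz":-6,"gripper":1},{"dx":0.06,"dy":-0.03,"dz":0,"wx":0,"wy":0,"wz":-12,"gripper":1},{"dx":0.095,"dy":-0.05,"dz":0,"wx":0,"wy":0,"wz":-18,"gripper":1},{"dx":0.13,"dy":-0.07,"dz":0,"wx":0,"wy":0,"wz":-24,"gripper":1},{"dx":0.16,"dy":-0.09,"dz":0,"wx":0,"wy":0,"wz":-30,"gripper":1}]' && python3 -m inch '[{"dx":0.01,"dy":-0.005,"dz":0,"wx":0,"wy":0,"wz":-6,"gripper":1},{"dx":0.02,"dy":-0.01,"dz":0,"wx":0,"wy":0,"wz":-12,"gripper":1},{"dx":0.03,"dy":-0.015,"dz":0,"wx":0,"wy":0,"wz":-18,"gripper":1},{"dx":0.035,"dy":-0.017,"dz":0,"wx":0,"wy":0,"wz":-24,"gripper":1},{"dx":0.035,"dy":-0.017,"dz":0,"wx":0,"wy":0,"wz":-28,"gripper":1}]'
python3 - <<'E'
from h import *
manip.camera("wrist");manip.camera("wrist")
s=manip.read_state();im=manip.camera("wrist")
cv2.imwrite("pics/w2.png",im);np.save("w2.npy",np.r_[s["eef_pos"],s["eef_rot"]]);print(s["eef_pos"],s["eef_rot"],s["joints"])
E
```

```text
clock: 0.98
eef_pos: [468.9, 348.5, 255.1]
eef_rot: [-3.141, 0.0, 1.818]
wrist_force: [-0.2, 1.0, -0.1]
finger_gap: 94.0
finger_force: 0.0
clock: 1.4
eef_pos: [503.0, 332.2, 254.9]
eef_rot: [-3.141, 0.001, 1.328]
wrist_force: [0.1, 0.3, -0.8]
finger_gap: 93.9
finger_force: 0.0
[502.23978456 332.72378246 255.00343145] [-3.14103914e+00  4.90064580e-04  1.33317738e+00] [5.24297076e-01 3.89013954e-01 1.28789639e+00 2.76777982e-05
 1.46542108e+00 7.61913238e-01]
```

View pics/w2.png

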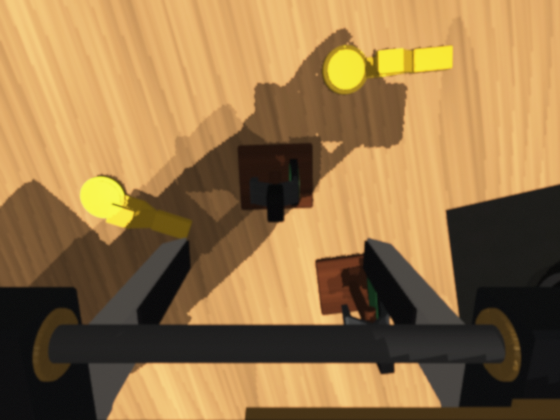

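The wrist view shows the filter stand nearly square to the tool, with the round filter's tab at (275,203). The square filter's stand is at (350,285) and the yellow look-alikes are at the upper right and left.

Run:
```python
from h import *
np.set_printoptions(precision=1,suppress=True)
v=np.load("w2.npy");s=dict(eef_pos=v[:3],eef_rot=v[3:]);im=cv2.imread("pics/w2.png")
g=im.max(2);print(g[176:226:2,262:292:2])
for p in[(268,221),(284,221),(276,205)]:print(wplane(s,p,161))
c=[wplane(s,p,12) for p in[(238,145),(312,143),(312,207),(240,210)]]
for i in range(4):
  d=c[(i+1)%4]-c[i];print(c[i],np.degrees(np.arctan2(d[1],d[0])))
```

```text
[[ 38  38  38  36  32  32  34  34  32  33  38  39  39  36  53]
 [ 38  38  38  36  31  32  32  33  32  33  38  37  39  36  54]
 [ 37  37  37  35  32  32  33  32  32  32  36  36  35  33  47]
 [ 29  30  32  31  31  30  31  32  29  28  30  27  26  26  29]
 [ 26  25  26  22  20  18  17  18  15  17  22  25  26  25  26]
 [ 26  26  23  13  10   8   9   8   9   9  15  24  26  26  26]
 [ 25  26  22  10   9   9   9   8   8   8  13  24  25  26  26]
 [ 26  26  21  11   8   8   7   9   8   8  12  24  26  26  27]
 [ 24  25  20   9   7  10   7  10   9   6  12  24  25  26  26]
 [ 27  26  19   7   8   9   9   8   8  10  11  23  26  26  26]
 [ 26  25  17   8  10   8  10  10  10  10  13  23  25  25  26]
 [ 25  25  17   9  10  10   8  10   9  10  11  21  25  26  26]
 [ 26  26  18   9   9   9  10  10   8  10  10  20  26  26  26]
 [ 26  24  19  10  11  11   8  10  11  10  10  20  25  26  25]
 [ 27  27  18   9  10  11  10   9  10  10  10  21  28  34  32]
 [ 32  36  28   9   9  10  11  11   8  10  11  31  44  48  47]
 [ 54  58  46  12   8  10   9   9  11  10  14  53  78  81 100]
 [104 109  87  18  10  10   9  10   9   8  20  82 121 135 195]
 [111 119  95  21   9  10  10  11   9   8  19  84 137 185 230]
 [109 117  96  23  10  10  11  10   8   7  19 104 199 229 233]
 [108 116  97  24   8   8   8  10   8   9  27 151 231 235 235]
 [107 113  98  28  10  10  11   8   8  11  30 161 232 236 234]
 [106 111 103  42  16  16  14  17  24  34  67 180 232 235 235]
 [107 109 113  93  83  82  81  96 136 170 191 226 232 234 235]
 [108 107 115 121 124 127 127 177 223 230 232 233 233 234 235]]
[493.1 324.1 161. ]
[505.7 321.1 161. ]
[502.6 335.5 161. ]
[466.9 380.3  12. ] -12.093521351822492
[552.2 362.   12. ] -102.17247848637984
[535.8 285.9  12. ] 168.8634594081773
[448.5 303.1  12. ] 76.58948248165184
```

```bash
python3 -m inch '[{"dx":0,"dy":0.001,"dz":-0.025,"wx":0,"wy":0,"wz":1,"gripper":1},{"dx":-0.001,"dy":0.001,"dz":-0.05,"wx":0,"wy":0,"wz":1,"gripper":1},{"dx":-0.001,"dy":0.001,"dz":-0.075,"wx":0,"wy":0,"wz":1,"gripper":1},{"dx":-0.001,"dy":0.001,"dz":-0.1,"wx":0,"wy":0,"wz":1,"gripper":1},{"dx":-0.001,"dy":0.001,"dz":-0.11,"wx":0,"wy":0,"wz":1,"gripper":1}]' && python3 -m inch '[{"dx":0,"dy":0,"dz":-0.01,"wx":0,"wy":0,"wz":0,"gripper":0.6},{"dx":0,"dy":0,"dz":-0.016,"wx":0,"wy":0,"wz":0,"gripper":0.4},{"dx":0,"dy":0,"dz":-0.016,"wx":0,"wy":0,"wz":0,"gripper":0.3},{"dx":0,"dy":0,"dz":-0.016,"wx":0,"wy":0,"wz":0,"gripper":0.3},{"dx":0,"dy":0,"dz":-0.016,"wx":0,"wy":0,"wz":0,"gripper":0.3}]' 15
python3 - <<'E'
from h import *
s=manip.read_state();im=manip.camera("wrist")
cv2.imwrite("pics/w3.png",im);print(s["eef_pos"],s["eef_rot"],s["finger_gap"])
E
```

```text
clock: 1.97
eef_pos: [499.8, 333.5, 142.1]
eef_rot: [-3.138, 0.003, 1.355]
wrist_force: [-0.3, -1.2, -0.6]
finger_gap: 94.2
finger_force: 0.0
clock: 2.38
eef_pos: [501.5, 334.2, 130.7]
eef_rot: [3.14, -0.001, 1.353]
wrist_force: [-0.3, -0.4, 0.0]
finger_gap: 63.8
finger_force: 0.0
[501.54580001 334.23723075 130.65163219] [ 3.14032433e+00 -1.19214408e-03  1.35268953e+00] 63.760089617975055
```

View pics/w3.png

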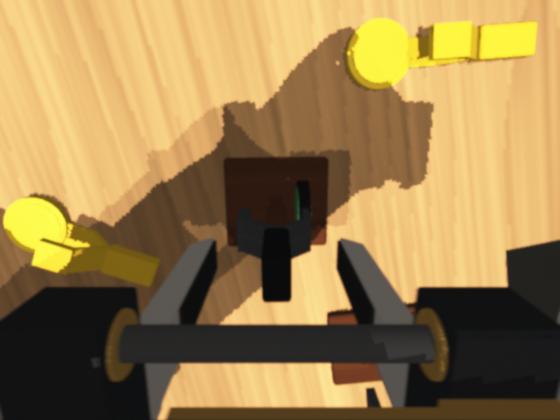

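The tab sits centred between the fingers (columns 263–291, near edge at row 299). I'll check y and close.

```bash
python3 - <<'E'
from h import *
s=manip.read_state()
for p in[(263,299),(291,299)]:print(wplane(s,p,161))
E
python3 -m inch '[{"dx":0,"dy":0,"dz":0,"wx":0,"wy":0,"wz":0,"gripper":0.2},{"dx":0,"dy":0,"dz":0,"wx":0,"wy":0,"wz":0,"gripper":0.1},{"dx":0,"dy":0,"dz":0,"wx":0,"wy":0,"wz":0,"gripper":0},{"dx":0,"dy":0,"dz":0,"wx":0,"wy":0,"wz":0,"gripper":0},{"dx":0,"dy":0,"dz":0,"wx":0,"wy":0,"wz":0,"gripper":0}]' 25 && python3 -m inch '[{"dx":0,"dy":0,"dz":0,"wx":0,"wy":0,"wz":0,"gripper":0},{"dx":0,"dy":0,"dz":0,"wx":0,"wy":0,"wz":0,"gripper":0},{"dx":0,"dy":0,"dz":0,"wx":0,"wy":0,"wz":0,"gripper":0},{"dx":0,"dy":0,"dz":0,"wx":0,"wy":0,"wz":0,"gripper":0},{"dx":0,"dy":0,"dz":0,"wx":0,"wy":0,"wz":0,"gripper":0}]'
```

```text
[493.1622217  325.00478007 161.        ]
[505.89773255 322.17610644 161.        ]
clock: 2.85
eef_pos: [501.2, 333.9, 129.5]
eef_rot: [3.142, -0.0, 1.352]
wrist_force: [-0.7, 0.6, 0.8]
finger_gap: 26.7
finger_force: 0.0
clock: 3.27
eef_pos: [501.3, 333.9, 129.5]
eef_rot: [3.141, -0.0, 1.352]
wrist_force: [2.9, -0.6, 0.1]
finger_gap: 14.0
finger_force: 25.0
```

```bash
python3 -m inch '[{"dx":0,"dy":0,"dz":0.01,"wx":0,"wy":0,"wz":0,"gripper":0},{"dx":0,"dy":0,"dz":0.025,"wx":0,"wy":0,"wz":0,"gripper":0},{"dx":0,"dy":0,"dz":0.045,"wx":0,"wy":0,"wz":0,"gripper":0},{"dx":0,"dy":0,"dz":0.065,"wx":0,"wy":0,"wz":0,"gripper":0},{"dx":0,"dy":0,"dz":0.085,"wx":0,"wy":0,"wz":0,"gripper":0}]' && python3 -m inch '[{"dx":0,"dy":0,"dz":0.02,"wx":0,"wy":0,"wz":0,"gripper":0},{"dx":0,"dy":0,"dz":0.04,"wx":0,"wy":0,"wz":0,"gripper":0},{"dx":0,"dy":0,"dz":0.06,"wx":0,"wy":0,"wz":0,"gripper":0},{"dx":0,"dy":0,"dz":0.075,"wx":0,"wy":0,"wz":0,"gripper":0},{"dx":0,"dy":0,"dz":0.085,"wx":0,"wy":0,"wz":0,"gripper":0}]'
```

```text
clock: 3.68
eef_pos: [500.8, 333.9, 215.9]
eef_rot: [-3.141, 0.0, 1.352]
wrist_force: [-0.3, 0.4, -1.4]
finger_gap: 13.5
finger_force: 25.0
clock: 4.1
eef_pos: [501.0, 334.0, 301.8]
eef_rot: [3.14, -0.001, 1.353]
wrist_force: [-1.1, 0.1, -2.2]
finger_gap: 13.8
finger_force: 25.0
```

```bash
python3 -m inch '[{"dx":0.002,"dy":-0.015,"dz":0,"wx":0,"wy":0,"wz":0,"gripper":0},{"dx":0.005,"dy":-0.04,"dz":0,"wx":0,"wy":0,"wz":0,"gripper":0},{"dx":0.008,"dy":-0.07,"dz":0,"wx":0,"wy":0,"wz":0,"gripper":0},{"dx":0.012,"dy":-0.1,"dz":0,"wx":0,"wy":0,"wz":1,"gripper":0},{"dx":0.016,"dy":-0.13,"dz":0,"wx":0,"wy":0,"wz":1,"gripper":0}]' && python3 -m inch '[{"dx":0.002,"dy":-0.03,"dz":0,"wx":0,"wy":0,"wz":0,"gripper":0},{"dx":0.005,"dy":-0.06,"dz":0,"wx":0,"wy":0,"wz":0,"gripper":0},{"dx":0.008,"dy":-0.09,"dz":0,"wx":0,"wy":0,"wz":0,"gripper":0},{"dx":0.01,"dy":-0.12,"dz":0,"wx":0,"wy":0,"wz":1,"gripper":0},{"dx":0.012,"dy":-0.15,"dz":0,"wx":0,"wy":0,"wz":1,"gripper":0}]' && python3 -m inch '[{"dx":0.002,"dy":-0.03,"dz":0,"wx":0,"wy":0,"wz":0,"gripper":0},{"dx":0.005,"dy":-0.06,"dz":0,"wx":0,"wy":0,"wz":0,"gripper":0},{"dx":0.008,"dy":-0.09,"dz":0,"wx":0,"wy":0,"wz":0,"gripper":0},{"dx":0.01,"dy":-0.12,"dz":0,"wx":0,"wy":0,"wz":1,"gripper":0},{"dx":0.012,"dy":-0.15,"dz":0,"wx":0,"wy":0,"wz":1,"gripper":0}]' && python3 -m inch '[{"dx":0.003,"dy":-0.03,"dz":0,"wx":0,"wy":0,"wz":0,"gripper":0},{"dx":0.006,"dy":-0.055,"dz":0,"wx":0,"wy":0,"wz":0,"gripper":0},{"dx":0.009,"dy":-0.08,"dz":0,"wx":0,"wy":0,"wz":1,"gripper":0},{"dx":0.012,"dy":-0.1,"dz":0,"wx":0,"wy":0,"wz":1.5,"gripper":0},{"dx":0.013,"dy":-0.112,"dz":0,"wx":0,"wy":0,"wz":1.5,"gripper":0}]'
python3 - <<'E'
from h import *
for i in range(4):manip.camera("wrist")
s=manip.read_state();im=manip.camera("wrist")
cv2.imwrite("pics/w4.png",im);np.save("w4.npy",np.r_[s["eef_pos"],s["eef_rot"]]);print(s["eef_pos"],s["eef_rot"],s["finger_gap"])
E
```

```text
clock: 4.52
eef_pos: [516.6, 202.0, 298.7]
eef_rot: [-3.14, 0.001, 1.371]
wrist_force: [0.2, 0.2, -1.5]
finger_gap: 13.8
finger_force: 25.0
clock: 4.93
eef_pos: [528.4, 51.9, 298.8]
eef_rot: [-3.14, 0.0, 1.388]
wrist_force: [0.9, -0.2, -2.0]
finger_gap: 13.6
finger_force: 25.0
clock: 5.35
eef_pos: [540.3, -98.0, 298.8]
eef_rot: [-3.14, -0.0, 1.405]
wrist_force: [0.8, 0.7, -2.0]
finger_gap: 13.8
finger_force: 25.0
clock: 5.77
eef_pos: [553.4, -210.4, 298.5]
eef_rot: [-3.14, -0.0, 1.43]
wrist_force: [-0.3, 0.2, -1.9]
finger_gap: 14.0
finger_force: 25.0
[ 553.82683958 -207.57418032  299.12160978] [-3.14088095e+00 -4.44830022e-04  1.43050633e+00] 13.84343523655249
```

View pics/w4.png

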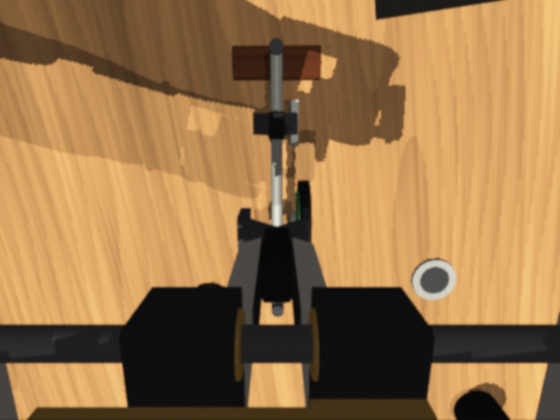

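The rail runs vertically at column ~277 in line with the filter's tab, the left neighbour's tab is at (276,124) and the far post top at (278,310). Next I'll put numbers on this.

Run:
```python
from h import *
np.set_printoptions(precision=1,suppress=True)
v=np.load("w4.npy");s=dict(eef_pos=v[:3],eef_rot=v[3:]);im=cv2.imread("pics/w4.png")
g=im.max(2)
for r in(70,90,100,175,190,205,215):print(r,g[r,262:292])
for c in(272,276,280):print(c,g[106:145,c])
for p,z in[((277,47),117),((278,308),117),((276,85),111),((277,205),111)]:print(p,wplane(s,p,z))
```

```text
70 [ 58  57  55  49  42  37  38  44  60  80  94 101 107 115 121 118 111 103
  98  87  73  62  58  57  57  56  56  58  56  57]
90 [125 122 112  96  85  82  81  77  78  85  94 100 107 116 122 119 112 106
 100  96 101 110 114 113 112 112 112 111 110 113]
100 [123 122 112  94  84  83  83  82  82  85  94 100 106 115 122 120 112 106
  99  97  99 103  97  88  83  83  82  83  91 106]
175 [196 196 197 200 200 200 200 197 183 162 157 162 151 124 110 115 121 120
 118 126 158 192 201 178 128  92  83  80  80  78]
190 [230 229 228 224 214 203 199 198 188 170 161 168 183 197 204 198 179 161
 148 149 185 225 231 214 166 132 127 124 122 120]
205 [231 228 226 222 212 194 163 116  93 114 151 177 194 210 221 217 202 187
 171 145 124 119 111  95  86  83  81  81  85  96]
215 [204 202 199 197 195 190 166 121  93 116 157 187 207 223 232 230 217 197
 176 153 147 165 179 162 118  87  75  66  70  77]
272 [92 92 91 87 74 50 29 19 19 19 16 14 12 12 11 11 10 11 10 12 12 11 10 11
  9 10 11 11  9  9 11 13 26 45 64 71 75 79 83]
276 [122 121 117 104  80  53  39  41  47  48  41  30  17  12  12  12  10  11
  11  12  11  11   9  11  12  12  11  10  11   7  12  13  26  49  66  72
  73  74  74]
280 [100 100  99  96  84  63  44  42  48  48  41  28  19  15  13  12   9  11
  11  11  11  11  10  12  10  10  10   9   8  10   9  11  26  48  66  74
  76  77  77]
(277, 47) [573.  -74.4 117. ]
(278, 308) [ 535.7 -346.9  117. ]
(276, 85) [ 567.3 -107.5  111. ]
(277, 205) [ 551.3 -228.3  111. ]
```

```bash
python3 - <<'E'
from h import *
v=np.load("w4.npy");s=dict(eef_pos=v[:3],eef_rot=v[3:])
print(wplane(s,(276.5,138.7),161)+[1.6,11.9,0])
E
python3 -m inch '[{"dx":0,"dy":-0.001,"dz":-0.015,"wx":0,"wy":0,"wz":0,"gripper":0},{"dx":0,"dy":-0.001,"dz":-0.035,"wx":0,"wy":0,"wz":0,"gripper":0},{"dx":0,"dy":-0.001,"dz":-0.055,"wx":0,"wy":0,"wz":0,"gripper":0},{"dx":0,"dy":-0.001,"dz":-0.07,"wx":0,"wy":0,"wz":0,"gripper":0},{"dx":0,"dy":-0.001,"dz":-0.08,"wx":0,"wy":0,"wz":0,"gripper":0}]' && python3 -m inch '[{"dx":0,"dy":0,"dz":0,"wx":0,"wy":0,"wz":0,"gripper":0},{"dx":0,"dy":0,"dz":0,"wx":0,"wy":0,"wz":0,"gripper":0},{"dx":0,"dy":0,"dz":0,"wx":0,"wy":0,"wz":0,"gripper":0},{"dx":0,"dy":0,"dz":0,"wx":0,"wy":0,"wz":0,"gripper":0},{"dx":0,"dy":0,"dz":0,"wx":0,"wy":0,"wz":0,"gripper":0}]'
python3 - <<'E'
from h import *
a=manip.camera("scene")[165:285,40:200];b=manip.camera("top")[130:250,320:480]
cv2.imwrite("pics/c5.png",(255*(np.hstack([cv2.resize(x,(400,300),interpolation=2) for x in(a,b)])/255.)**.5).astype('uint8'))
E
```

```text
[ 562.61569526 -144.09239608  161.        ]
clock: 6.43
eef_pos: [553.8, -207.7, 218.0]
eef_rot: [-3.14, -0.001, 1.432]
wrist_force: [0.2, -0.0, -0.9]
finger_gap: 13.6
finger_force: 25.0
clock: 6.85
eef_pos: [554.4, -209.1, 220.3]
eef_rot: [3.14, 0.0, 1.431]
wrist_force: [0.6, 0.1, -1.5]
finger_gap: 13.7
finger_force: 25.0
```

View pics/c5.png

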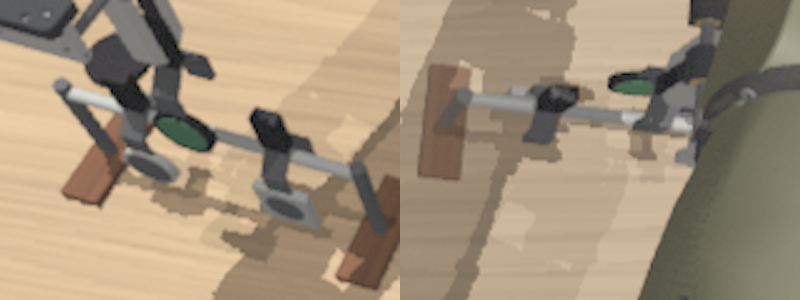

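The filter hangs upright in the gripper (green at crop (185,133)), between the two neighbours and just above the rail. I'll lower it.

```bash
python3 -m inch '[{"dx":0,"dy":0,"dz":-0.01,"wx":0,"wy":0,"wz":0,"gripper":0},{"dx":0,"dy":0,"dz":-0.02,"wx":0,"wy":0,"wz":0,"gripper":0},{"dx":0,"dy":0,"dz":-0.03,"wx":0,"wy":0,"wz":0,"gripper":0},{"dx":0,"dy":0,"dz":-0.04,"wx":0,"wy":0,"wz":0,"gripper":0},{"dx":0,"dy":0,"dz":-0.05,"wx":0,"wy":0,"wz":0,"gripper":0}]' && python3 -m inch '[{"dx":0,"dy":0,"dz":-0.01,"wx":0,"wy":0,"wz":0,"gripper":0},{"dx":0,"dy":0,"dz":-0.02,"wx":0,"wy":0,"wz":0,"gripper":0},{"dx":0,"dy":0,"dz":-0.028,"wx":0,"wy":0,"wz":0,"gripper":0},{"dx":0,"dy":0,"dz":-0.034,"wx":0,"wy":0,"wz":0,"gripper":0},{"dx":0,"dy":0,"dz":-0.037,"wx":0,"wy":0,"wz":0,"gripper":0}]' && python3 -m inch '[{"dx":0,"dy":0,"dz":-0.001,"wx":0,"wy":0,"wz":0,"gripper":0},{"dx":0,"dy":0,"dz":-0.002,"wx":0,"wy":0,"wz":0,"gripper":0},{"dx":0,"dy":0,"dz":-0.003,"wx":0,"wy":0,"wz":0,"gripper":0},{"dx":0,"dy":0,"dz":-0.003,"wx":0,"wy":0,"wz":0,"gripper":0},{"dx":0,"dy":0,"dz":-0.003,"wx":0,"wy":0,"wz":0,"gripper":0}]'
```

```text
clock: 7.37
eef_pos: [553.9, -208.9, 167.9]
eef_rot: [-3.141, -0.0, 1.431]
wrist_force: [-0.1, -0.0, -2.1]
finger_gap: 13.7
finger_force: 25.0
clock: 7.78
eef_pos: [553.9, -209.0, 131.4]
eef_rot: [-3.141, -0.0, 1.431]
wrist_force: [-0.3, 1.1, -1.3]
finger_gap: 13.9
finger_force: 25.0
clock: 8.2
eef_pos: [554.3, -209.2, 130.1]
eef_rot: [3.141, 0.0, 1.431]
wrist_force: [-0.6, 0.8, 2.6]
finger_gap: 13.5
finger_force: 25.0
```

The force changed sign at the expected height, so the hanger is resting on the bar. I'll release gently.

```bash
python3 -m inch '[{"dx":0,"dy":0,"dz":0,"wx":0,"wy":0,"wz":0,"gripper":0.16},{"dx":0,"dy":0,"dz":0,"wx":0,"wy":0,"wz":0,"gripper":0.18},{"dx":0,"dy":0,"dz":0,"wx":0,"wy":0,"wz":0,"gripper":0.22},{"dx":0,"dy":0,"dz":0,"wx":0,"wy":0,"wz":0,"gripper":0.3},{"dx":0,"dy":0,"dz":0,"wx":0,"wy":0,"wz":0,"gripper":0.4}]' 5 && python3 -m inch '[{"dx":0,"dy":0,"dz":0,"wx":0,"wy":0,"wz":0,"gripper":0.5},{"dx":0,"dy":0,"dz":0,"wx":0,"wy":0,"wz":0,"gripper":0.5},{"dx":0,"dy":0,"dz":0,"wx":0,"wy":0,"wz":0,"gripper":0.5},{"dx":0,"dy":0,"dz":0,"wx":0,"wy":0,"wz":0,"gripper":0.5},{"dx":0,"dy":0,"dz":0,"wx":0,"wy":0,"wz":0,"gripper":0.5}]' && python3 -m inch '[{"dx":0,"dy":0,"dz":0.01,"wx":0,"wy":0,"wz":0,"gripper":0.5},{"dx":0,"dy":0,"dz":0.025,"wx":0,"wy":0,"wz":0,"gripper":0.5},{"dx":0,"dy":0,"dz":0.045,"wx":0,"wy":0,"wz":0,"gripper":0.5},{"dx":0,"dy":0,"dz":0.065,"wx":0,"wy":0,"wz":0,"gripper":0.5},{"dx":0,"dy":0,"dz":0.085,"wx":0,"wy":0,"wz":0,"gripper":0.5}]' && python3 -m inch '[{"dx":-0.01,"dy":0.01,"dz":0.02,"wx":0,"wy":0,"wz":0,"gripper":0.5},{"dx":-0.03,"dy":0.03,"dz":0.04,"wx":0,"wy":0,"wz":0,"gripper":0.5},{"dx":-0.06,"dy":0.06,"dz":0.06,"wx":0,"wy":0,"wz":0,"gripper":0.5},{"dx":-0.08,"dy":0.09,"dz":0.08,"wx":0,"wy":0,"wz":0,"gripper":0.5},{"dx":-0.1,"dy":0.12,"dz":0.1,"wx":0,"wy":0,"wz":0,"gripper":0.5}]' && python3 -m inch '[{"dx":-0.02,"dy":0.03,"dz":0,"wx":0,"wy":0,"wz":0,"gripper":0.5},{"dx":-0.04,"dy":0.06,"dz":0,"wx":0,"wy":0,"wz":0,"gripper":0.5},{"dx":-0.05,"dy":0.09,"dz":0,"wx":0,"wy":0,"wz":0,"gripper":0.5},{"dx":-0.05,"dy":0.12,"dz":0,"wx":0,"wy":0,"wz":0,"gripper":0.5},{"dx":-0.05,"dy":0.15,"dz":0,"wx":0,"wy":0,"wz":0,"gripper":0.5}]'
python3 - <<'E'
from h import *
a=manip.camera("scene")[165:285,45:205];b=manip.camera("top")[130:250,320:480]
cv2.imwrite("pics/c6.png",(255*(np.hstack([cv2.resize(x,(400,300),interpolation=2) for x in(a,b)])/255.)**.5).astype('uint8'))
E
```

```text
clock: 8.62
eef_pos: [554.1, -209.1, 129.4]
eef_rot: [3.142, -0.0, 1.431]
wrist_force: [-0.3, 0.2, -1.0]
finger_gap: 30.4
finger_force: 0.0
clock: 9.03
eef_pos: [554.1, -209.0, 129.4]
eef_rot: [-3.142, 0.0, 1.431]
wrist_force: [0.3, -0.2, 0.4]
finger_gap: 47.1
finger_force: 0.0
clock: 9.45
eef_pos: [554.1, -209.0, 216.3]
eef_rot: [3.141, 0.0, 1.431]
wrist_force: [-0.2, 0.1, -0.3]
finger_gap: 47.3
finger_force: 0.0
clock: 9.87
eef_pos: [454.6, -91.2, 313.8]
eef_rot: [3.141, -0.0, 1.43]
wrist_force: [1.0, 1.7, -0.1]
finger_gap: 46.8
finger_force: 0.0
clock: 10.28
eef_pos: [405.4, 59.1, 313.7]
eef_rot: [3.139, -0.0, 1.431]
wrist_force: [1.2, 0.6, -0.4]
finger_gap: 46.9
finger_force: 0.0
```

View pics/c6.png

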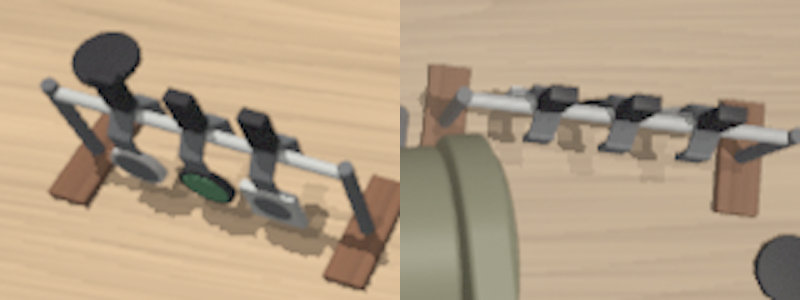

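The round green filter hangs straight on the rail at crop (205,185), its tab at (187,110), between the two undisturbed neighbours and touching neither. The arm is clear, so I'll hand in.

```bash
python3 -m inch '[{"dx":0,"dy":0,"dz":0,"wx":0,"wy":0,"wz":0,"gripper":0.5},{"dx":0,"dy":0,"dz":0,"wx":0,"wy":0,"wz":0,"gripper":0.5},{"dx":0,"dy":0,"dz":0,"wx":0,"wy":0,"wz":0,"gripper":0.5},{"dx":0,"dy":0,"dz":0,"wx":0,"wy":0,"wz":0,"gripper":0.5},{"dx":0,"dy":0,"dz":0,"wx":0,"wy":0,"wz":0,"gripper":0.5}]' >/dev/null; python3 -c "
from cell import manip
print(manip.sign_off())"
```

```text
the job is handed in; nothing more can be done
None
```

The round filter is hooked on the rail about half-way between its two neighbours, hanging straight and touching neither; both neighbours look unmoved in the last camera views, and I handed the job in at about 11 s (no verdict came back).

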